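# Hold the bolt head behind the heat-sink bracket

## Task

The nut runner is slowly dragging the brass bolt round along with its nut. Flip the cam lever all the way over towards the robot, which slides the red backing jaw away from the bracket, then reach down into the gap behind the bracket, grip the bolt's hex head between the fingers and hold it still so that it no longer turns. Finish while still holding the head, and leave the multimeter, the solder spool and the screwdriver where they are.

Things in the scene. Friction and masses are not known exactly. Their poses are not given: they have to be found in the camera images.
- fixture: Bench fixture, fixed to the bench: dark steel base plate 15 mm thick, 270 x 270 mm (x -80..190, y -100..170 in its frame). Origin on the bench under the bolt head; z up; x along the bolt from head to nut, roughly away from the robot. Bracket, jaw and nut runner (blue, 42 mm thick, axis z 70 mm, x 57..188 mm) stand on it in a row along x; the lever at y 130 mm.
- bracket_top (a point): Middle of the top edge of the upright aluminium bracket plate, 98 mm above the bench. The plate spans x 14..20 mm, y -55..55 mm in the fixture's frame; fins and nut runner on its far (+x) side, bolt head on its near side.
- jaw_top (a point): Middle of the top edge of the red sliding jaw plate, 91 mm above the bench; the plate is 12 mm thick along x (6 mm each way from here), 100 mm wide along y, and moves with the jaw.
- head_center (a point): Centre of the brass hex bolt head, on the bolt's axis, 70 mm above the bench; does not move or turn; axes as the fixture's. Head 17 mm across flats, 20 mm across corners, x -6..6 mm in the fixture's frame; 8 mm free between head and bracket plate. Nothing beside the head along y for over 80 mm, nor below it down to the base plate at z 15 mm.
- head_flat (a point): Centre of one flat of the hex head, 8.5 mm from the axis, turning with the bolt; its y axis is square to that flat. The flats repeat every 60 degrees about x. Marked with red paint.
- bolt (a joint): Angle of the bolt about x (rad, growing). Driven by a steady torque of about 0.03 N m through the nut, it turns at about 0.2 rad/s until something holds it, and goes on if let go. A squeeze on the head of 25 N or more stops it, on flats or corners.
- lever (a joint): Cam lever angle (rad): 0 leaning 45 degrees away from the robot (fixture +x), 1.57 fully over, leaning 45 degrees towards the robot (fixture -x). About 1.5 N at the grip moves it, it stops firmly at 1.57 and stays where it is left; a pinched grip may lag the fingers by some 0.1 rad. Starts near 0.
- lever_knob (a point): Centre of the black barrel grip, a cylinder 24 mm in diameter and 26 mm long with its axis along the fixture's y and flat ends, at the end of the lever, 75 mm from the pivot; the lever rod is 10 mm thick.
- lever_pivot (a point): Pivot of the cam lever, 50 mm above the bench, at (15, 130, 50) mm in the fixture's frame; the lever swings about the fixture's y axis between steel cheeks that reach 60 mm above the bench.
- jaw (a joint): How far the red backing jaw has slid away from the bracket (m), towards fixture -x: 0 with the gap 22 mm wide (too narrow for fingers), 0.026 with the gap 48 mm wide (jaw face at x -34 mm in the fixture's frame). Coupled to the cam lever in proportion to its angle and held by friction; starts below 0.004.
- meter: Multimeter lying flat, loose, 170 x 82 x 42 mm, origin under its centre, x along its length. Leave alone.
- spool: Solder spool standing on end, loose, 60 mm in diameter, 50 mm tall, origin under its centre. Leave alone.
- driver: Screwdriver with yellow handle lying on the bench, loose, 160 mm long along its x. Leave alone.

How it is judged:
On the way:
1. the cam lever is flipped fully over and the jaw has slid back (value of joint lever above 1.35 rad and value of joint jaw above 0.022 m), for 0.2 s.
At the end, for the whole second after the job is handed in: Lever over past 1.35 rad and jaw back over 22 mm; the fingers squeeze the bolt head (over 8 N), tool point within 25 mm of its centre and within 10 mm of it along the fixture's y; the bolt turns slower than 0.03 rad/s throughout the last second (all of step 1 and contact force between the fingers and bolt above 8 N and velocity of joint bolt between -0.03 and 0.03 rad/s and distance between the grasp point and head_center below 0.025 m and y of the grasp point in the frame of head_center between -0.01 and 0.01 m); the arm keeps its last pose, push and grip.
It fails at once if the multimeter is moved (more than 20 mm) (distance of meter from where it was at the start of the episode above 0.02 m).
It fails at once if the solder spool is moved (more than 20 mm) (distance of spool from where it was at the start of the episode above 0.02 m).
It fails at once if the screwdriver is moved (more than 20 mm) (distance of driver from where it was at the start of the episode above 0.02 m).
It also fails if it takes over 43 s, if anything falls off the work surface, if the arm or the gripper's body presses on something with over 40 N, if the wrist force passes 120 N, or if a joint passes its speed limit or range.

## Robot

A 6-joint arm with a two-finger parallel gripper is mounted at the origin on the work surface. World frame = base frame: x ahead of the robot, y to its left, z up, the work surface at z = 0. Lengths are in m, angles in rad, forces in N, time in s.
With the tool pointing down it reaches from about 0.35 to 0.975 m from the base axis. Payload 4.9 kg.
Tool frame: the origin (TCP) lies between the finger pads, 19 mm behind the fingertips; this is the grasp point; z points along the fingers, y is the line along which they close (so a half turn about z gives the same grasp; the last joint's range is limited). The gripper opens to 85 mm and grips with 20 to 120 N. Pads are 22 mm wide; open, the fingers measure 114 mm over their backs; the gripper's body (76 mm by 85 mm) begins 54 mm behind the grasp point. The pads swing forward as they close: fully open they stand 13 mm farther back than shut.
Start: joints at [1.011, 0.053, 1.613, -0, 1.476, -0.119], TCP at [0.267, 0.565, 0.25] pointing down, gripper open.
Joint ranges: [-3.01, 3.01], [-1.01, 2.22], [0.06, 2.58], [-1.02, 4.17], [0.09, 2.62], [-3.14, 3.14]. Speed limits (rad/s): [2.57, 2.57, 3.14, 3.14, 3.14, 3.14].

## Interface

Orientations are given as a rotation vector (axis times angle).
In Python, from station import ctrl gives the robot as it stands.
- The arm moves only by the tool apply_moves, never from a script. Its argument "rows" is one flat list of numbers, 6 for each row, row after row: the shift along the tool's x, y, z normalised to -1 to 1, where 1 is 0.6 m, then the turn, a rotation vector about the tool's x, y, z normalised to -1 to 1, where 1 is 90 degrees. A call has 1 to 20 rows; each row is the pose to reach, as a shift and turn from the pose commanded when the call began, along the tool's axes at that moment; what a row does not reach only later rows make up. A row lasts 1/10 s, in which the tool goes at most 50 mm and 8.59 degrees, less where a joint would pass 70% of its speed; a pose out of reach is approached as far as the arm can. A call with a number of a shift or a turn outside -1 to 1 is refused whole. A call with a gripper value outside its range is refused whole. "grip" is the opening, from 0 (shut) to 1 (fully open), set as the call begins (left out, the last holds). The fingers move at their own pace and stop on an object; "grip_force" is the grip in N (left out, the last holds). Time passes only in rows, so rows that repeat a pose let the fingers close. It gives the time, the measured TCP pose, the force, the opening and the grip force at its end, in the units of the state.
- ctrl.get_obs(): the state, without advancing time (a new reading comes with each control period).
- ctrl.get_image(name): name is "scene" or "top"; returns (picture, depth): 480x640x3 uint8, blue, green, red; 480x640 float32, m along the optical axis (not along the pixel's ray), 0 where there is no reading.
- ctrl.camera_model(name): a dict with "mtx" (3x3 intrinsics, pixels), "R" (3x3) and "t" (3): a world point X has camera coordinates R X + t. Camera axes: x right, y down, z forward; pixel columns grow to the right and rows downward; lengths in m; the calibration is good to about 2 mm. A picture is of the moment at which its call begins. camera_model takes no time and is no camera call.
- ctrl.finish_job(): hands the job in; it is judged then, once.
The state is a dict: "t": time; "q": joint angles; "dq": joint speeds; "effort": joint torques, N m; "tool_pos": TCP position; "tool_rot": TCP orientation; "contact_force": force on the tool from outside, world axes, zero at the start; "wrist_torque": the same for the moment, N m; "opening": finger opening in m; "grip_force": force on a finger pad.
Only numpy, scipy, OpenCV 4.12 (cv2) and the standard library are available. Lean on these libraries where they do the work, as an engineer would, in place of code of your own. Each camera call takes 0.05 s, during which the arm holds its last target. There are 200 camera calls.

## Working session

There is one attempt and no reset: what is moved stays moved. The work goes in short steps, Python scripts to look and compute and a tool call to move; the robot and the scene stay as the last step left them, time stands still between calls to the robot, and variables do not carry over. Pictures are saved under pics/ and viewed, at most 10 in all, crops included, and the job is handed in when it is done.

Besides the shell and the picture viewer there is one more tool, called after ">>>" as name(argument=value, ...), one argument or row to a line, values as JSON. apply_moves: Moves the arm, as the interface text tells. Its arguments: {"type":"object","properties":{"rows":{"type":"array","items":{"type":"number"}},"grip":{"type":"number"},"grip_force":{"type":"number"}},"required":["rows"]}

```bash
mkdir -p pics
cat > h.py <<'E'
import numpy as np, cv2
from station import ctrl
def cloud(name,d):
    m=ctrl.camera_model(name); K=np.array(m["mtx"]);R=np.array(m["R"]);t=np.array(m["t"])
    v,u=np.mgrid[0:480,0:640]
    c=np.stack([(u-K[0,2])/K[0,0]*d,(v-K[1,2])/K[1,1]*d,d],-1)
    return (c-t)@R
E
python3 - <<'E'
from h import *
for n in("scene","top"):
    im,d=ctrl.get_image(n); cv2.imwrite(f"pics/{n}0.png",im); np.save(f"{n}0.npy",d)
    m=ctrl.camera_model(n); print(n,-np.array(m["R"]).T@np.array(m["t"]),np.array(m["R"]).round(2).tolist())
o=ctrl.get_obs();print(o["t"],o["tool_pos"],o["tool_rot"])
E
```

```text
scene [0.99253603 0.52239108 0.83805187] [[-0.75, 0.66, 0.01], [0.49, 0.57, -0.66], [-0.44, -0.5, -0.75]]
top [0.25750634 0.00982726 1.487817  ] [[-0.01, -1.0, 0.01], [-0.98, 0.01, -0.18], [0.18, -0.02, -0.98]]
0.1 [0.26639129 0.56478689 0.2488699 ] [-6.86751047e-01 -3.06496604e+00  2.80128716e-03]
```

View pics/scene0.png

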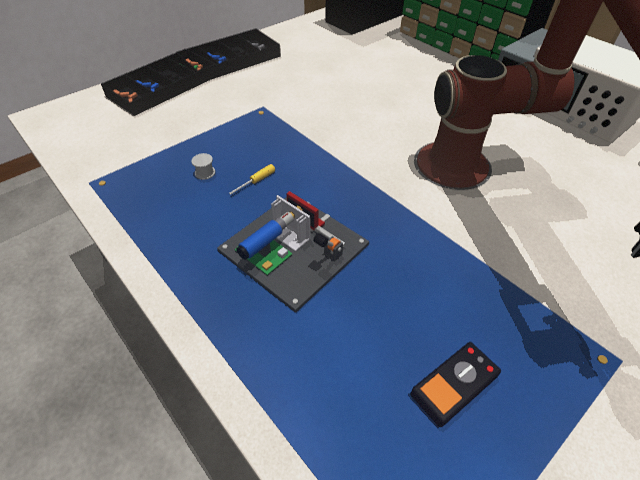

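View pics/top0.png

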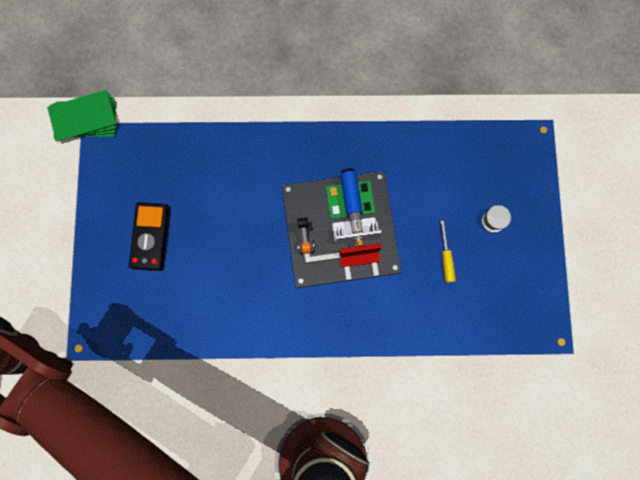

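The scene view shows the fixture at about (295,245) and the spool, driver and meter clear of it. In the top view the plate's corner screws are at (288,189), (379,177), (395,268) and (301,281), the red jaw at (360,254), and the lever at (305,238).

```bash
cat >> h.py <<'E'
def fixture(im,d,name="top"):
    P=cloud(name,d)
    m=(P[...,2]>0.009)&(P[...,2]<0.022)&(d>0); 
    m[:, :270]=0; m[:,410:]=0; m[:160]=0; m[300:]=0
    m&=im.max(-1)<110
    m=cv2.morphologyEx(m.astype(np.uint8),cv2.MORPH_OPEN,np.ones((3,3)))
    pts=P[m>0][:,:2]
    r=cv2.minAreaRect((pts*1000).astype(np.float32))
    return r,P
E
python3 - <<'E'
from h import *
im=cv2.imread("pics/top0.png");d=np.load("top0.npy")
r,P=fixture(im,d); print(r)
# screws: ray onto z=.015
m=ctrl.camera_model("top");K=np.array(m["mtx"]);R=np.array(m["R"]);t=np.array(m["t"]);C=-R.T@t
def ray(u,v,z):
    w=R.T@np.linalg.inv(K)@[u,v,1]; return C+w*(z-C[2])/w[2]
for u,v in((288,189),(379,177),(395,268),(301,281)): print(ray(u,v,.016).round(4))
b,g,rr=[im[...,i].astype(int) for i in range(3)]
red=(rr>110)&(g<50)&(b<50); red[:,:330]=0;red[:,400:]=0;red[300:]=0
q=P[red];q=q[q[:,2]>0.08];print("jaw",len(q),q.mean(0),cv2.minAreaRect((q[:,:2]*1000).astype(np.float32)))
blk=P[215:262,292:318].reshape(-1,3);k=blk[blk[:,2]>.06];print("lever top",len(k),k.mean(0),k.min(0),k.max(0))
cv2.imwrite("pics/topc.png",cv2.resize(im[160:300,270:430],None,fx=4,fy=4,interpolation=cv2.INTER_CUBIC))
E
```

```text
((573.18798828125, -52.37062072753906), (270.48138427734375, 270.1612854003906), 7.556725025177002)
[0.6775 0.081  0.016 ]
[ 0.7077 -0.1554  0.016 ]
[ 0.4685 -0.1889  0.016 ]
[0.4381 0.0487 0.016 ]
jaw 191 [ 0.50257659 -0.09399489  0.11951991] ((407.73028564453125, -35.071258544921875), (80.22046661376953, 303.14544677734375), 58.53752517700195)
lever top 263 [0.53946366 0.03913173 0.11182976] [0.25750634 0.00982726 0.06003743] [0.58050847 0.05478211 1.487817  ]
```

View pics/topc.png

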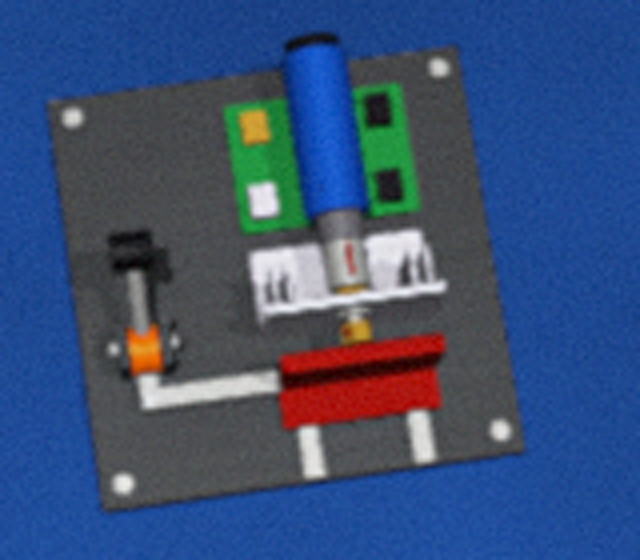

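The crop shows the plate squared up to the image, with fixture +x pointing up and yawed about 7.6°. The lever grip is at crop (130,248), the bolt head at (353,330) and the red jaw at (362,355).

```bash
cat >> h.py <<'E'
from scipy.spatial.transform import Rotation as Ro
YAW=np.radians(7.6); FO=np.array([.5233,-.0944,0]); FR=Ro.from_euler('z',YAW).as_matrix()
def toW(p): return FR@(np.array(p)/1000)+FO
def toF(P): return (P-FO)@FR*1000
TR=FR@np.diag([-1,1,-1.])  # tool down, y along fixture y
def rel(*fs):
    o=ctrl.get_obs();R0=Ro.from_rotvec(o["tool_rot"]).as_matrix()
    tr=Ro.from_matrix(R0.T@TR).as_rotvec()/(np.pi/2)
    print("t",o["t"],"F now",toF(o["tool_pos"]).round(1),"turn",tr.round(4),"q",np.round(o["q"],2))
    for f in fs: print(f,(R0.T@(toW(f)-o["tool_pos"])/.6).round(4))
E
python3 - <<'E'
from h import *
im=cv2.imread("pics/top0.png");d=np.load("top0.npy");P=toF(cloud("top",d));ok=d>0
k=ok&(im.max(-1)<90)&(P[...,2]>85)&(P[...,2]<140)&(abs(P[...,1]-130)<40)&(P[...,0]>-80)&(P[...,0]<120)
q=P[k];print("knob",len(q),np.median(q,0),q.min(0),q.max(0))
b,g,r=[im[...,i].astype(int) for i in range(3)]
k=ok&(r>80)&(g<60)&(P[...,2]>82)&(P[...,2]<100)&(abs(P[...,1])<80)&(abs(P[...,0])<100)
q=P[k];print("jaw",len(q),np.median(q,0),q.min(0),q.max(0))
k=ok&(P[...,2]>91)&(P[...,2]<105)&(abs(P[...,1])<70)&(abs(P[...,0]-17)<15)
q=P[k];print("bracket",len(q),np.median(q,0),q.min(0),q.max(0))
rel((68,130,200),(68,130,105))
E
```

```text
knob 110 [ 59.3143041  130.16616575 118.03528545] [ 49.41391181 117.05060567  93.4973869 ] [ 74.32782562 143.08549404 126.3829283 ]
jaw 210 [-16.06705957  -0.41692005  89.87301461] [-22.38618141 -48.65703268  82.11730204] [-9.10004423 49.49844503 97.71391599]
bracket 145 [ 1.69344676e+01 -5.71995529e-03  9.68168992e+01] [ 13.43845424 -53.42305189  91.1584694 ] [ 31.55817117  54.50161219 103.79697027]
t 0.1 F now [-167.5  687.4  248.9] turn [-0.0011 -0.0005 -0.3651] q [ 1.01  0.05  1.61 -0.    1.48 -0.12]
(68, 130, 200) [-0.8337 -0.5672  0.0823]
(68, 130, 105) [-0.8337 -0.567   0.2407]
```

>>> apply_moves(
  rows=[-0.834,-0.567,0.083,0,0,-0.365,-0.834,-0.567,0.083,0,0,-0.365,-0.834,-0.567,0.083,0,0,-0.365,-0.834,-0.567,0.083,0,0,-0.365,-0.834,-0.567,0.083,0,0,-0.365,-0.834,-0.567,0.083,0,0,-0.365,-0.834,-0.567,0.083,0,0,-0.365,-0.834,-0.567,0.083,0,0,-0.365,-0.834,-0.567,0.083,0,0,-0.365,-0.834,-0.567,0.083,0,0,-0.365,-0.834,-0.567,0.083,0,0,-0.365,-0.834,-0.567,0.083,0,0,-0.365,-0.834,-0.567,0.083,0,0,-0.365,-0.834,-0.567,0.083,0,0,-0.365],
  grip=1,
)

```text
t: 1.5
tool_pos: [0.5744, 0.0422, 0.1993]
tool_rot: [0.203, -3.133, -0.0]
contact_force: [-0.7, 0.5, 0.2]
opening: 0.085
grip_force: 0.0
```

```bash
python3 -c "
from h import *
rel((62,130,108))"
```

```text
t 1.5 F now [ 68.7 128.7 199.3] turn [ 0.0002 -0.0011 -0.0023] q [-0.06 -0.03  1.78  0.    1.39 -1.76]
(62, 130, 108) [0.0109 0.0021 0.1521]
```

>>> apply_moves(
  rows=[0.011,0.002,0.08,0,0,0,0.011,0.002,0.152,0,0,0,0.011,0.002,0.152,0,0,0,0.011,0.002,0.152,0,0,0],
)

```text
t: 1.9
tool_pos: [0.5665, 0.0456, 0.1089]
tool_rot: [0.21, -3.133, -0.001]
contact_force: [0.2, 0.5, 1.5]
opening: 0.0854
grip_force: 0.0
```

>>> apply_moves(
  rows=[0,0,0,0,0,0,0,0,0,0,0,0,0,0,0,0,0,0,0,0,0,0,0,0,0,0,0,0,0,0,0,0,0,0,0,0,0,0,0,0,0,0,0,0,0,0,0,0],
  grip=0,
  grip_force=40,
)

```text
t: 2.7
tool_pos: [0.5688, 0.0425, 0.1107]
tool_rot: [-0.207, 3.132, -0.006]
contact_force: [1.6, -6.4, 3.5]
opening: 0.0252
grip_force: 44.8
```

```bash
python3 -c "
from h import *
a=np.arange(0.11,1.75,.15)
rel(*[tuple((np.array([15+75*np.sin(np.pi/4-x),130,50+75*np.cos(np.pi/4-x)])).round(1)) for x in a])"
```

```text
t 2.7 F now [ 63.2 129.7 110.7] turn [-0.0025  0.0017 -0.0005] q [-0.05  0.05  1.86 -0.    1.23 -1.76]
(np.float64(61.9), np.float64(130.0), np.float64(108.5)) [0.0021 0.0006 0.0037]
(np.float64(52.6), np.float64(130.0), np.float64(114.9)) [ 0.0176  0.0005 -0.007 ]
(np.float64(42.5), np.float64(130.0), np.float64(119.8)) [ 0.0344  0.0005 -0.0152]
(np.float64(31.8), np.float64(130.0), np.float64(123.1)) [ 0.0522  0.0004 -0.0208]
(np.float64(20.6), np.float64(130.0), np.float64(124.8)) [ 0.0709  0.0004 -0.0236]
(np.float64(9.4), np.float64(130.0), np.float64(124.8)) [ 0.0896  0.0004 -0.0237]
(np.float64(-1.7), np.float64(130.0), np.float64(123.1)) [ 0.1081  0.0004 -0.0209]
(np.float64(-12.4), np.float64(130.0), np.float64(119.8)) [ 0.1259  0.0004 -0.0155]
(np.float64(-22.6), np.float64(130.0), np.float64(114.9)) [ 0.1429  0.0004 -0.0073]
(np.float64(-31.8), np.float64(130.0), np.float64(108.6)) [0.1583 0.0005 0.0031]
(np.float64(-40.1), np.float64(130.0), np.float64(100.9)) [0.1722 0.0005 0.0159]
```

>>> apply_moves(
  rows=[0.015,0,-0.01,0,0,0,0.032,0,-0.019,0,0,0,0.05,0,-0.024,0,0,0,0.069,0,-0.027,0,0,0,0.087,0,-0.027,0,0,0,0.106,0,-0.024,0,0,0,0.124,0,-0.019,0,0,0,0.141,0,-0.011,0,0,0,0.156,0,0,0,0,0,0.168,0,0.01,0,0,0,0.177,0,0.018,0,0,0,0.177,0,0.018,0,0,0,0.177,0,0.018,0,0,0],
)

```text
t: 4.0
tool_pos: [0.4645, 0.0286, 0.1013]
tool_rot: [-0.207, 3.129, -0.007]
contact_force: [-0.8, -6.7, 7.6]
opening: 0.0254
grip_force: 48.7
```

Run:
```python
from h import *
rel((-40,130,180)); print(ctrl.get_obs()["opening"])
im,d=ctrl.get_image("top");P=toF(cloud("top",d));ok=d>0
r=im[...,2].astype(int);g=im[...,1]
k=ok&(r>80)&(g<60)&(P[...,2]>82)&(P[...,2]<100)&(abs(P[...,1])<80)&(abs(P[...,0])<100)
q=P[k];print("jaw",len(q),np.median(q,0),q.min(0),q.max(0))
```

```text
t 4.0 F now [-42.  129.7 101.3] turn [-0.003   0.0036 -0.0003] q [-0.1  -0.2   2.11 -0.    1.22 -1.8 ]
(-40, 130, 180) [-0.0041 -0.0002 -0.1312]
0.025380726752782478
jaw 198 [-39.16381398  -1.67078885  90.72364101] [-44.96546539 -49.30007919  82.93618548] [-32.19990265  48.09301434  98.11936436]
```

>>> apply_moves(
  rows=[0.01,0,0.01,0,0,0,0.01,0,0.01,0,0,0,0.01,0,0.01,0,0,0],
)

```text
t: 4.35
tool_pos: [0.46, 0.028, 0.096]
tool_rot: [-0.207, 3.125, -0.006]
contact_force: [2.6, -5.8, 6.6]
opening: 0.0254
grip_force: 50.0
```

>>> apply_moves(
  rows=[0,0,0,0,0,0,0,0,0,0,0,0,0,0,0,0,0,0,0,0,0,0,0,0,0,0,0,0,0,0,0,0,0,0,0,0,0,0,0,0,0,0,0,0,-0.08,0,0,0,0,0,-0.15,0,0,0,0,0,-0.15,0,0,0,0,0,-0.15,0,0,0],
  grip=1,
)

```text
t: 5.45
tool_pos: [0.457, 0.0295, 0.1836]
tool_rot: [-0.208, 3.132, -0.001]
contact_force: [-0.6, -1.1, 0.1]
opening: 0.0856
grip_force: 0.0
```

Run:
```python
from h import *
rel((-5,0,185),(-5,0,70)); print(ctrl.get_obs()["opening"])
im,d=ctrl.get_image("top");P=toF(cloud("top",d));ok=d>0
r=im[...,2].astype(int);g=im[...,1]
k=ok&(r>80)&(g<60)&(P[...,2]>82)&(P[...,2]<100)&(abs(P[...,1])<80)&(abs(P[...,0])<100)
q=P[k];print("jaw",len(q),np.median(q,0),q.min(0),q.max(0))
k=ok&(P[...,2]>91)&(P[...,2]<105)&(abs(P[...,1])<70)&(abs(P[...,0]-17)<15)
q=P[k];print("bracket",len(q),np.median(q,0))
b=im[...,0].astype(int)
k=ok&(r-b>40)&(P[...,2]>65)&(P[...,2]<82)&(abs(P[...,1])<15)&(abs(P[...,0])<12)
q=P[k];print("head",len(q),np.median(q,0) if len(q) else 0)
```

```text
t 5.45 F now [-49.3 131.6 183.6] turn [-0.0005  0.0019 -0.0001] q [-0.1  -0.32  2.06 -0.    1.4  -1.8 ]
(-5, 0, 185) [-0.0739 -0.2193 -0.0019]
(-5, 0, 70) [-0.0733 -0.2191  0.1898]
0.08559970591889196
jaw 201 [-40.30034989  -0.30012498  90.24746147] [-46.51480585 -50.19988663  83.36908217] [-33.43052937  46.49764166  98.91175947]
bracket 119 [ 17.38807572 -11.36577413  97.09930386]
head 39 [ 0.43828072  0.481151   75.73606764]
```

>>> apply_moves(
  rows=[-0.074,-0.219,0,0,0,0,-0.074,-0.219,0,0,0,0,-0.074,-0.219,0,0,0,0,-0.074,-0.219,0,0,0,0,-0.074,-0.219,0,0,0,0],
)

```text
t: 6.0
tool_pos: [0.5164, -0.095, 0.1798]
tool_rot: [0.205, -3.131, -0.003]
contact_force: [0.1, 0.8, -1.2]
opening: 0.0852
grip_force: 0.0
```

```bash
python3 -c "
from h import *
rel((-5,0,70))"
```

```text
t 6.0 F now [ -6.9   0.3 179.8] turn [ 0.0015 -0.0026 -0.0011] q [-0.32 -0.13  1.91  0.    1.37 -2.03]
(-5, 0, 70) [-0.0039 -0.0009  0.1829]
```

>>> apply_moves(
  rows=[-0.002,0,0.05,0,0,0,-0.002,0,0.1,0,0,0,-0.002,0,0.14,0,0,0,-0.002,0,0.182,0,0,0,-0.002,0,0.182,0,0,0,-0.002,0,0.182,0,0,0],
)

```text
t: 6.6
tool_pos: [0.5177, -0.0935, 0.0723]
tool_rot: [0.21, -3.133, -0.001]
contact_force: [0.8, 0.2, 0.7]
opening: 0.0853
grip_force: 0.0
```

```bash
python3 -c "
from h import *
rel((-5,0,70))"
```

```text
t 6.6 F now [-5.4  1.6 72.3] turn [ 0.0007 -0.0013  0.0007] q [-0.32  0.    1.98  0.    1.16 -2.02]
(-5, 0, 70) [-0.0007 -0.0027  0.0039]
```

>>> apply_moves(
  rows=[0,0,0.003,0,0,0,0,0,0.003,0,0,0,0,0,0.003,0,0,0,0,0,0.003,0,0,0,0,0,0.003,0,0,0,0,0,0.003,0,0,0,0,0,0.003,0,0,0,0,0,0.003,0,0,0,0,0,0.003,0,0,0,0,0,0.003,0,0,0,0,0,0.003,0,0,0,0,0,0.003,0,0,0,0,0,0.003,0,0,0,0,0,0.003,0,0,0,0,0,0.003,0,0,0],
  grip=0,
  grip_force=60,
)

```text
t: 8.1
tool_pos: [0.5192, -0.0954, 0.0719]
tool_rot: [-0.208, 3.134, -0.002]
contact_force: [-2.2, -3.4, 5.2]
opening: 0.0155
grip_force: 58.9
```

Run:
```python
from h import *
rel((-5,0,70));o=ctrl.get_obs();print(o["opening"],o["grip_force"],o["contact_force"])
im,d=ctrl.get_image("scene");cv2.imwrite("pics/s1.png",cv2.resize(im[150:310,210:380],None,fx=3.5,fy=3.5,interpolation=cv2.INTER_CUBIC))
```

```text
t 8.1 F now [-4.2 -0.4 71.9] turn [-0.0009  0.0004 -0.0001] q [-0.32  0.    1.98 -0.    1.16 -2.03]
(-5, 0, 70) [0.0013 0.0007 0.0032]
0.015452243521196932 58.901198264211416 [-2.18183487 -3.41945294  5.22186881]
```

View pics/s1.png

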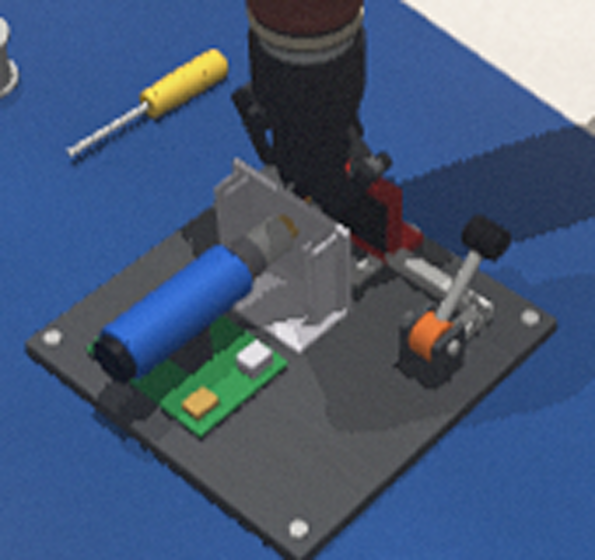

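The crop shows the lever over towards the robot, with the grip at (485,238), the jaw back, and the fingers in the gap behind the bracket. A short settling hold will show whether the grip stays steady.

>>> apply_moves(
  rows=[0,0,0,0,0,0,0,0,0,0,0,0,0,0,0,0,0,0,0,0,0,0,0,0,0,0,0,0,0,0,0,0,0,0,0,0,0,0,0,0,0,0,0,0,0,0,0,0,0,0,0,0,0,0,0,0,0,0,0,0],
)

```text
t: 9.15
tool_pos: [0.5191, -0.0953, 0.0719]
tool_rot: [-0.208, 3.134, -0.002]
contact_force: [-1.7, -4.7, 5.2]
opening: 0.0158
grip_force: 58.9
```

Run:
```python
from h import *
rel();o=ctrl.get_obs();print(o["opening"],o["grip_force"],o["wrist_torque"])
if abs(o["opening"]-.0155)<.001 and o["grip_force"]>40: print(ctrl.finish_job())
```

```text
t 9.15 F now [-4.2 -0.4 71.9] turn [-0.0009  0.0004 -0.0001] q [-0.32  0.    1.98 -0.    1.16 -2.03]
0.01577911940053122 58.90151507221162 [-0.63753355  0.29087124 -0.04063471]
the job is handed in; nothing more can be done
None
```

I handed the job in at about 9 s: lever flipped fully over, jaw back about 26 mm, and the bolt head gripped at about 59 N with the grip steady over the last second; no verdict came back, and I didn't measure the bolt's rotation directly.

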